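Ease a pressed-in bearing cover off evenly with a wedge and re-shim the shaft

ROBOT

A 7-joint arm with a two-finger parallel gripper is mounted at the origin on a cart in front of the work surface, level with it; the furniture and walls round the work are solid. World frame = base frame: x ahead of the robot, y to its left, z up, the work surface at z = 0. Lengths are in m, angles in rad, forces in N, time in s.
With the tool pointing down it reaches from about 0.4 to 0.85 m from the base axis. Payload 10.4 kg.
Tool frame: the origin (TCP) lies at the very end of the fingers, on their centre line; the grasp point (between the pads) lies manip.hold_point_z behind it (manip.hold_point_z is the distance from the TCP to the grasp point, in m); z points along the fingers, y is the direction in which the jaws open and shut (so a half turn about z gives the same grasp; the last joint's range is limited). The gripper opens to 85 mm and grips with 20 to 120 N. Pads are 22 mm wide; open, the fingers measure 114 mm over their backs; the gripper's body (76 mm by 85 mm) begins 54 mm behind the grasp point. The pads swing forward as they close: fully open they stand 13 mm farther back than shut.
Start: joints at [-1.139, 0.332, -0.065, 1.46, 0.022, 1.35, -0.088], TCP at [0.275, 0.561, 0.231] pointing down, gripper open.
Joint ranges: [-2.6, 2.6], [-0.5, 2.12], [-1.47, 1.34], [0.16, 2.42], [-1.27, 4.41], [0.06, 2.06], [-2.6, 2.6]. Speed limits (rad/s): [2.22, 2.22, 2.79, 2.79, 3.14, 3.14, 3.14].

INTERFACE

Orientations are given as a unit quaternion [x, y, z, w].
In Python, from workcell import manip gives the robot as it stands.
- The arm moves only by the tool jog_arm, never from a script. Its arguments are lists of equal length, an entry for each row: "translation": the shift along the world's x, y, z in mm, a list of three; "turn": the turn about the world's z in degrees. In form: {"translation": [[x, y, z], ...], "turn": [turn, ...]}. A call has 1 to 12 rows; each row is the pose to reach, as a shift and turn from the pose measured when the call began; what a row does not reach only later rows make up. A row lasts 1/12 s, in which the tool goes at most 41.7 mm and 7.16 degrees, less where a joint would pass 70% of its speed; a pose out of reach is approached as far as the arm can. A call with a gripper value outside its range is refused whole. "grip" is the finger opening in mm, from 0 to 85.4, set as the call begins (left out, the last holds). The fingers move at their own pace and stop on an object; "grip_force" is the grip in N (left out, the last holds). Time passes only in rows, so rows that repeat a pose let the fingers close. It gives the time, the measured TCP pose, the force and the opening at its end, in the units of the state.
- manip.get_obs(): the state, without advancing time (a new reading comes with each control period).
- manip.camera(name): name is "scene" or "top" or "wrist"; returns a dict with "frame" (400x640x3 uint8, red, green, blue), "mtx" (3x3 intrinsics, pixels), "pose" (4x4, takes a point from camera to world coordinates). Camera axes: x right, y down, z forward; pixel columns grow to the right and rows downward; lengths in m; the calibration is good to about 2 mm. A picture is of the moment at which its call begins. There is no depth.
- manip.hand_in(): hands the job in, once; it reports no verdict.
Trained networks look in a picture, given as the dict that the camera call returned (one of the last four; its "shot" number tells which), for a name from the list of things; names that differ only in an ending like _2 or _b are one class to them, and where a whole thing is asked for, a point or a joint stands for the part that bears it (a point fixed in the world has none). Each returns a list of dicts, best first, with "confidence" (0 to 1); they miss things now and then, are a little off and sometimes report something else, mostly with a low value. They report only what shows in the picture. A call takes as long as a camera call. They do not tell look-alikes from the thing itself.
- manip.outline_of(picture, label): "mask" (400x640 bool, what is visible of it) and "extent" ([left, top, right, bottom] in pixels, round what is visible of it).
- manip.pinpoint(picture, label): "at" ([column, row] in pixels: a listed point, or the origin of a listed thing).
The state is a dict: "clock": time; "joint_pos": joint angles; "joint_velocities": joint speeds; "tau": joint torques, N m; "position": TCP position; "ee_rot": TCP orientation; "ft_force": force on the tool from outside, world axes, zero at the start; "torque": the same for the moment, N m; "grip_width": opening from 0.0 (shut) to 1.0 (fully open).
Only numpy, scipy, OpenCV 4.12 (cv2) and the standard library are available. Lean on these libraries where they do the work, as an engineer would, in place of code of your own. Each camera call takes 0.05 s, during which the arm holds its last target. There are 200 camera calls.

TASK

Open the bearing housing: work the wedge under the cover's two side lugs, a little at a time from alternate sides so that the cover comes up evenly and never cocks over, until it has come free on both sides; do not touch the cover with the gripper before that. Then lift the cover off and stand it on the black rubber mat, slide every brass spacer that is laid out on the paper card down over the upright shaft as far as it goes, and leave the wedge lying flat on the mat beside the cover. Leave the gauge and the two fittings standing behind the work alone.

Things in the scene. Friction and masses are not known exactly. Their poses are not given: they have to be found in the camera images.
- housing: green cast bearing housing, square block on a 112 (x) x 142 (y) mm foot, fixed. Origin under its centre on the bench; x points away from the robot, y to its left. Its rim, the seam with the cover, is 46 mm high. Inside, an upright 14 mm shaft on its z axis; the bevelled shaft top is 90 mm high. Equipment stands close behind it
- ledge_left (a point): middle of the bright flat pry ledge left of the housing (x = 0, y = +56, z = 42 mm in its frame); ledge 44 mm long in x, reaching from 44 to 70 mm out
- ledge_right (a point): the same ledge on the right (y = -56 mm)
- cover: aluminium cover pressed into the housing, 0.34 kg; axes as the housing's. Origin at its centre in the seam plane (46 mm up when fully in). Flange 80 (x) x 88 (y) x 7 mm; below it a spigot 66 x 74 mm, 12 mm deep, its foot when set down; above it a square bell 46 x 46 mm, top 52 mm above the origin, to be gripped across two flat sides. 8 N up at a lug moves that side; it stays where eased
- cover_left (a point): lowest line of the left pry lug (x = 0, y = +56 mm in the cover's frame, level with its origin). Lug 14 mm long in x, from 44 to 67 mm out, 12 mm thick, underside rounded (radius 4 mm); 4 mm clear above the ledge when the cover is in. The press fit lets a side go when it is raised 7 to 8 mm; free on both sides, the cover rests loose 7 to 9 mm up and can be lifted off
- cover_right (a point): the same at the right pry lug (y = -56 mm)
- wedge: steel wedge with red handle, 0.23 kg, flat underside, lying on the mat at the start. Origin under the middle of the handle; x to the tip, z up. Handle 50 (x) x 26 (y) x 19 (z) mm; then a bar 16 mm wide, 13.5 mm thick to x = 70 mm; then a taper from 13.5 mm down to 1.5 mm thick at the tip, x = 120 mm. A black line crosses the taper at x = 92 mm
- wedge_tip (a point): middle of the tip edge on the wedge's underside. Slid flat along a ledge in the housing's +x direction, the wedge begins to lift a lug when the tip is some 10 mm past the lug's middle (x = 0), has lifted it 4 to 5 mm at 30 mm (black line) and 9 mm at 50 mm
- mat: black rubber mat, 200 (x) x 220 (y) x 3 mm, fixed; origin under its centre
- parts_card: white paper card, 200 (x) x 210 (y) x 2 mm, fixed; origin under its centre. The spacers lie on it; four cover bolts, fixed, lie in a row along y = +94 mm, up to 11 mm high, x from -60 to +85 mm
- shaft_collar (a point): centre of the top face of the 23 mm collar at the foot of the shaft, 51 mm high, where the first spacer comes to rest
- test_gauge: black dial gauge lying on its back behind the work on the left, to be left alone
- adapter_brass: small brass threaded adapter, 42 mm tall, standing behind the work on the right, to be left alone
- adapter_steel: bright threaded adapter, 52 mm tall, standing behind the work on the right, to be left alone
- spacer_a: brass spacer ring, outside 34 mm, bore 17 mm, 10 mm high, 50 g; origin at the centre of its underside. Two or all three of the spacers are there; they are alike and go on in any order
- spacer_b: brass spacer ring, outside 34 mm, bore 17 mm, 10 mm high, 50 g; origin at the centre of its underside. Two or all three of the spacers are there; they are alike and go on in any order
- spacer_c: brass spacer ring, outside 34 mm, bore 17 mm, 10 mm high, 50 g; origin at the centre of its underside. Two or all three of the spacers are there; they are alike and go on in any order
There are look-alikes about, which are no part of the job. What is shaped like the spacer_a but purple is not meant.

How it is judged:
By the outcome, as a careful person would: the job done as asked, in the order asked, and still so for the second after the job is handed in, with the robot touching nothing.
Of spacer_a, spacer_b, spacer_c only 2 to 3 are there at a start; the rules pass over those that are not, and their reading is None.
At some moment in a run one of spacer_a, spacer_b, spacer_c, wedge may be knocked a few centimetres aside while the robot is not near it.
It also fails if it takes over 208 s, if anything falls off the work surface, if the arm or the gripper's body presses on something with over 40 N, if the wrist force passes 120 N, or if a joint passes its speed limit or range.

## Working session

There is one attempt and no reset: what is moved stays moved. The work goes in short steps, Python scripts to look and compute and a tool call to move; the robot and the scene stay as the last step left them, time stands still between calls to the robot, and variables do not carry over. Pictures are saved under pics/ and viewed, about 12 in all and at most 16, crops included, and the job is handed in when it is done.

Besides the shell and the picture viewer there is one more tool, called after "Call:" as name([rows], argument=value, ...), one row to a line, values as JSON. jog_arm: Moves the arm, as the interface text tells. Its arguments: {"type":"object","properties":{"translation":{"type":"array"},"turn":{"type":"array"},"grip":{"type":"number"},"grip_force":{"type":"number"}},"required":["translation","turn"]}

```bash
ls; mkdir -p pics
cat > h.py <<'E'
import numpy as np, cv2
from workcell import manip
def save(p,name): cv2.imwrite('pics/'+name,p['frame'][:,:,::-1])
def toworld(p,px,z):
    K=np.array(p['mtx']);T=np.array(p['pose'])
    d=T[:3,:3]@np.linalg.solve(K,np.array([px[0],px[1],1.0]));o=T[:3,3]
    return (o+d*(z-o[2])/d[2])
def topx(p,X):
    K=np.array(p['mtx']);T=np.array(p['pose'])
    c=T[:3,:3].T@(np.array(X,float)-T[:3,3]);u=K@c;return u[:2]/u[2]
def yaw():
    from scipy.spatial.transform import Rotation as R
    return R.from_quat(manip.get_obs()['ee_rot']).as_matrix()
E
python3 - <<'E'
from h import *
print(manip.hold_point_z)
o=manip.get_obs();print(o['clock'],o['position'],o['ee_rot'],o['ft_force'],o['grip_width']);print(yaw().round(3))
a=manip.camera('top');b=manip.camera('scene')
cv2.imwrite('pics/a.png',np.vstack([a['frame']])[:,:,::-1]);save(b,'b.png')
print(np.array(a['pose']).round(3),np.array(b['pose']).round(3))
for p,n in((a,'top'),(b,'scene')):
  for l,z in [('housing',0),('ledge_left',.042),('ledge_right',.042),('cover',.046),('cover_left',.046),('cover_right',.046),('wedge',.003),('wedge_tip',.003),('mat',0),('parts_card',0),('shaft_collar',.051),('spacer_a',.002),('test_gauge',0),('adapter_brass',0),('adapter_steel',0)]:
    for r in manip.pinpoint(p,l)[:4]:
      print(n,l,round(r['confidence'],2),np.round(r['at']),toworld(p,r['at'],z).round(4)[:2])
E
```

```text
pics
0.0187
0.0 [0.27438729 0.56110959 0.23048767] [ 2.25429594e-01  9.74259172e-01 -7.39255292e-04 -1.31655771e-04] [-0.53899934 -0.15644276 -0.23260165] 0.9992549141414204
[[-0.898  0.439 -0.001]
 [ 0.439  0.898 -0.001]
 [-0.    -0.001 -1.   ]]
[[-0.028 -0.995  0.1    0.427]
 [-1.     0.029  0.008 -0.014]
 [-0.011 -0.099 -0.995  1.155]
 [ 0.     0.     0.     1.   ]] [[ 0.846 -0.339  0.412  0.176]
 [-0.533 -0.569  0.626 -0.533]
 [ 0.022 -0.749 -0.662  0.636]
 [ 0.     0.     0.     1.   ]]
top housing 0.6 [422. 266.] [ 0.3998 -0.2573]
top ledge_left 0.84 [286. 194.] [0.572  0.0526]
top ledge_right 0.65 [337. 193.] [ 0.5713 -0.0644]
top cover 0.97 [309. 196.] [ 0.5653 -0.0009]
top cover_left 0.96 [290. 199.] [0.5593 0.0435]
top cover_left 0.44 [310. 194.] [ 0.5699 -0.0022]
top cover_right 0.8 [337. 195.] [ 0.566  -0.0643]
top cover_right 0.57 [374. 170.] [ 0.6216 -0.1503]
top wedge 0.9 [208. 254.] [0.4406 0.2396]
top wedge 0.28 [426. 238.] [ 0.4648 -0.2708]
top wedge_tip 0.65 [221. 208.] [0.5497 0.2091]
top mat 0.89 [212. 246.] [0.4605 0.2303]
top mat 0.67 [223. 210.] [0.5441 0.2038
[... 973 characters left out ...]
.587  0.0898]
scene wedge_tip 0.55 [287. 176.] [0.5517 0.2104]
scene mat 0.62 [254. 180.] [0.4658 0.2429]
scene mat 0.55 [324. 168.] [0.6619 0.1918]
scene mat 0.21 [359. 314.] [ 0.4636 -0.2406]
scene parts_card 0.73 [238. 183.] [0.4257 0.2524]
scene parts_card 0.56 [358. 318.] [ 0.457  -0.2456]
scene shaft_collar 0.92 [332. 205.] [0.5594 0.0018]
scene shaft_collar 0.2 [365. 320.] [ 0.4427 -0.2788]
scene spacer_a 0.71 [253. 239.] [0.3733 0.0418]
scene spacer_a 0.64 [341. 340.] [ 0.4033 -0.2669]
scene spacer_a 0.6 [367. 322.] [ 0.4662 -0.2626]
scene spacer_a 0.46 [282. 227.] [0.4471 0.0418]
scene test_gauge 0.84 [323. 167.] [0.6616 0.196 ]
scene adapter_steel 0.58 [408. 272.] [ 0.6142 -0.2138]
```

Run:
```python
import cv2
a=cv2.imread('pics/a.png');b=cv2.imread('pics/b.png')
cv2.imwrite('pics/a2.png',cv2.resize(a[130:310,170:470],(800,480),interpolation=cv2.INTER_CUBIC))
cv2.imwrite('pics/b2.png',cv2.resize(b[120:390,200:460],(578,600),interpolation=cv2.INTER_CUBIC))
```

```text
(no output)
```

View pics/a2.png

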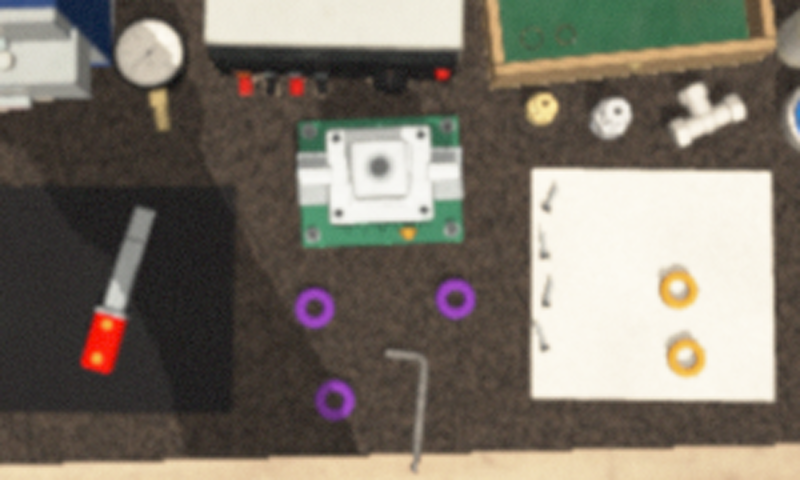

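View pics/b2.png

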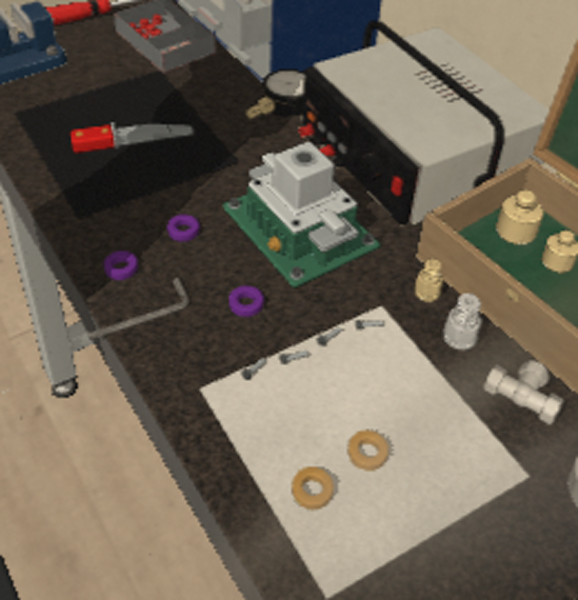

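The pictures show two brass spacers on the card (a2 at about (678,288) and (686,355)), three purple decoys, and the wedge on the mat at (120,290), with its tip pointing away. The housing is at (380,180). I'll move above the wedge and look with the wrist camera.

Call:
jog_arm([
  [166,-321,20],
  [166,-321,20],
  [166,-321,20],
  [166,-321,20],
  [166,-321,20],
  [166,-321,20],
  [166,-321,20],
  [166,-321,20],
  [166,-321,20],
  [166,-321,20],
  [166,-321,20],
  [166,-321,20],
], turn=[10,10,10,10,10,10,10,10,10,10,10,10], grip=85, grip_force=60)

```text
clock: 2.6
position: [0.4402, 0.2413, 0.2514]
ee_rot: [0.139, 0.99, 0.0, -0.0]
ft_force: [-0.1, 0.3, -0.1]
grip_width: 0.995
```

```bash
cat > look.py <<'E'
import sys
from h import *
def look(cam,items,name=None):
    p=manip.camera(cam)
    if name: save(p,name)
    for l,z in items:
        for r in manip.pinpoint(p,l)[:3]:
            print(cam,l,round(r['confidence'],2),np.round(r['at'],1),toworld(p,r['at'],z).round(4)[:2])
    return p
E
python3 - <<'E'
from look import *
p=look('wrist',[('wedge',.003),('wedge_tip',.003),('mat',0),('housing',0),('cover',.046),('ledge_left',.042)],'w1.png')
print(np.array(p['pose']).round(3)); o=manip.get_obs(); print(o['position'],o['clock'])
r=manip.outline_of(p,'wedge')
for q in r[:1]:
    m=q['mask'].astype('uint8'); ys,xs=np.nonzero(m); W=np.array([toworld(p,(x,y),.013)[:2] for x,y in zip(xs[::20],ys[::20])])
    c=W.mean(0);u,s,v=np.linalg.svd(W-c); print('axis',c,v[0],np.degrees(np.arctan2(v[0][1],v[0][0])))
    print(((W-c)@v[0]).min(),((W-c)@v[0]).max())
E
```

```text
wrist wedge 0.87 [318.3 162.1] [0.4341 0.2423]
wrist wedge_tip 0.83 [313.1 241.1] [0.5411 0.2037]
wrist mat 0.79 [324.  188.9] [0.4723 0.2394]
wrist cover 0.29 [311.8 242.9] [0.5251 0.2076]
wrist ledge_left 0.75 [209.3 300.9] [0.5703 0.0487]
[[ 0.276  0.929  0.247  0.378]
 [ 0.961 -0.267 -0.07   0.26 ]
 [ 0.001  0.257 -0.966  0.393]
 [ 0.     0.     0.     1.   ]]
[0.44024765 0.24106394 0.25123762] 2.95
axis [0.46290515 0.22772616] [ 0.9551017  -0.29627816] -17.234197036836452
-0.05743091537263081 0.08030288235667102
```

View pics/w1.png

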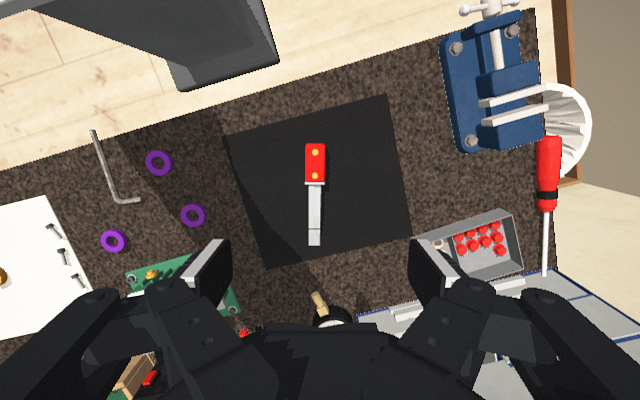

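Run:
```python
from look import *
img=cv2.imread('pics/w1.png'); p=manip.camera('wrist')
b,g,r=[img[:,:,i].astype(int) for i in range(3)]
m=((r>120)&(g<70)&(b<70)).astype('uint8'); m[:, :280]=0;m[:,350:]=0;m[210:]=0
xs=np.nonzero(m); pts=np.array([[x,y] for y,x in zip(*xs)],np.float32)
q=cv2.minAreaRect(pts);print(q, toworld(p,q[0],.022), yaw()[:,1])
for c in cv2.boxPoints(q): print(c,toworld(p,c,.020).round(4)[:2])
for l in((306,243),(321,245),(308,186),(324,186)): print(l,toworld(p,l,.005 if l[1]>200 else .0165)[:2].round(4))
```

```text
((315.0, 162.0), (20.0, 38.0), 0.0) [0.43033347 0.23866987 0.022     ] [ 2.76062599e-01  9.61139658e-01 -1.84497449e-05]
[305. 181.] [0.4508 0.2192]
[305. 143.] [0.4042 0.2332]
[325. 143.] [0.4111 0.2573]
[325. 181.] [0.4579 0.2441]
(306, 243) [0.5405 0.193 ]
(321, 245) [0.5493 0.2127]
(308, 186) [0.4589 0.2207]
(324, 186) [0.4647 0.2409]
```

Call:
jog_arm([
  [-9,-2,-40],
  [-9,-2,-80],
  [-9,-2,-120],
  [-9,-2,-160],
  [-9,-2,-190],
  [-9,-2,-210],
  [-9,-2,-225],
  [-9,-2,-235],
  [-9,-2,-241],
  [-9,-2,-245],
  [-9,-2,-246],
  [-9,-2,-246],
], turn=[-1.5,-1.5,-1.5,-1.5,-1.5,-1.5,-1.5,-1.5,-1.5,-1.5,-1.5,-1.5], grip=60)

```text
clock: 4.05
position: [0.4318, 0.239, 0.0058]
ee_rot: [0.152, 0.988, 0.0, 0.0]
ft_force: [0.4, -0.1, 0.1]
grip_width: 0.706
```

Call:
jog_arm([
  [0,0,0],
  [0,0,0],
  [0,0,0],
  [0,0,0],
  [0,0,0],
  [0,0,0],
  [0,0,0],
], turn=[0,0,0,0,0,0,0], grip=15, grip_force=80)

```text
clock: 4.63
position: [0.4323, 0.2393, 0.0068]
ee_rot: [0.152, 0.988, 0.001, 0.001]
ft_force: [-2.5, -1.6, 8.8]
grip_width: 0.282
```

Call:
jog_arm([
  [0,0,10],
  [0,0,30],
  [0,0,60],
  [0,0,90],
  [0,0,120],
  [0,0,150],
  [0,0,150],
  [0,0,150],
], turn=[0,0,0,0,0,0,0,0])

```text
clock: 5.3
position: [0.433, 0.2398, 0.1588]
ee_rot: [0.153, 0.988, 0.002, 0.002]
ft_force: [0.8, -0.5, -3.4]
grip_width: 0.282
```

Run:
```python
from look import *
p=look('wrist',[('wedge',.15),('wedge_tip',.15),('ledge_left',.042),('cover_left',.046),('cover',.046)],'w2.png')
o=manip.get_obs(); print(o['position'],o['clock'],o['torque'],yaw()[:,1])
p=look('scene',[('wedge',.15),('wedge_tip',.15)],'s2.png')
a=cv2.imread('pics/w2.png');b=cv2.imread('pics/s2.png')
cv2.imwrite('pics/ws2.png',np.hstack([cv2.resize(a[100:400,120:520],(400,300)),cv2.resize(b[60:260,130:400],(405,300))]))
```

```text
wrist wedge 0.92 [320.5 245.2] [0.4376 0.2399]
[0.43167241 0.23892571 0.15570443] 5.6 [0.00313003 0.10378826 0.01571493] [ 3.01373835e-01  9.53506062e-01 -3.20712220e-05]
scene wedge 0.7 [231.8 136.6] [0.4239 0.2413]
scene wedge 0.53 [256.  180.9] [0.4007 0.0542]
scene wedge_tip 0.77 [283.2 127.6] [0.5506 0.2168]
scene wedge_tip 0.53 [232.9 134.7] [0.4295 0.2481]
```

View pics/ws2.png

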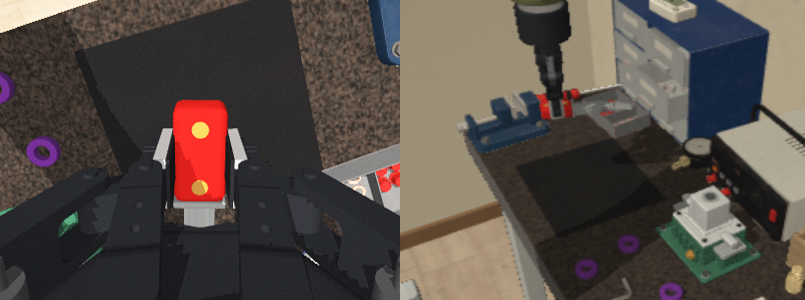

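Call:
jog_arm([
  [40,-40,100],
  [40,-40,100],
  [40,-40,100],
  [40,-40,100],
  [40,-40,100],
  [40,-40,100],
  [40,-40,100],
], turn=[17.5,17.5,17.5,17.5,17.5,17.5,17.5])

```text
clock: 6.33
position: [0.4708, 0.1996, 0.2545]
ee_rot: [0.0, 1.0, -0.0, -0.001]
ft_force: [-0.2, -0.1, -2.3]
grip_width: 0.278
```

Run:
```python
from look import *
p=look('wrist',[('ledge_left',.042),('ledge_right',.042),('cover_left',.046),('cover_right',.046),('cover',.046)],'w3.png')
o=manip.get_obs(); print(o['position'],o['clock'],yaw()[:,1])
t=manip.camera('top'); save(t,'t3.png')
for n,q,f in (('wrist',p,None),('top',t,None)):
    im=q['frame']; hsv=cv2.cvtColor(im,cv2.COLOR_RGB2HSV)
    m=cv2.inRange(hsv,(60,90,30),(95,255,255))
    k,lab,st,ce=cv2.connectedComponentsWithStats(m)
    # choose component nearest to expected
    e=topx(q,(.567,-.004,.0))
    best=[i for i in range(1,k) if st[i,4]>60 and np.hypot(*(ce[i]-e))<70]
    mm=np.isin(lab,best).astype('uint8')
    ys,xs=np.nonzero(mm); W=np.array([toworld(q,(x,y),.008)[:2] for x,y in zip(xs,ys)],np.float32)
    print(n,len(xs),cv2.minAreaRect(W*1000))
cv2.imwrite('pics/w3c.png',cv2.resize(p['frame'][180:400,60:360,::-1],(720,528),interpolation=cv2.INTER_CUBIC))
```

```text
wrist ledge_left 0.95 [207.  245.9] [0.569  0.0536]
wrist ledge_right 0.17 [114.8 245.4] [ 0.5683 -0.0664]
wrist cover_left 0.74 [207.5 244. ] [0.5645 0.0562]
wrist cover_right 0.58 [120.7 246.2] [ 0.5676 -0.056 ]
wrist cover_right 0.47 [320.  242.7] [0.5626 0.2008]
wrist cover 0.21 [ 85.3 269.4] [ 0.6007 -0.1083]
[0.47175334 0.19927356 0.25581363] 6.6333 [4.49368328e-04 9.99999807e-01 4.29594021e-04]
wrist 2748 ((566.927978515625, -3.3118820190429688), (115.30704498291016, 141.1818389892578), 0.6860663294792175)
top 592 ((566.391357421875, -6.557304382324219), (110.78739166259766, 139.2543487548828), 0.38061174750328064)
```

View pics/w3c.png

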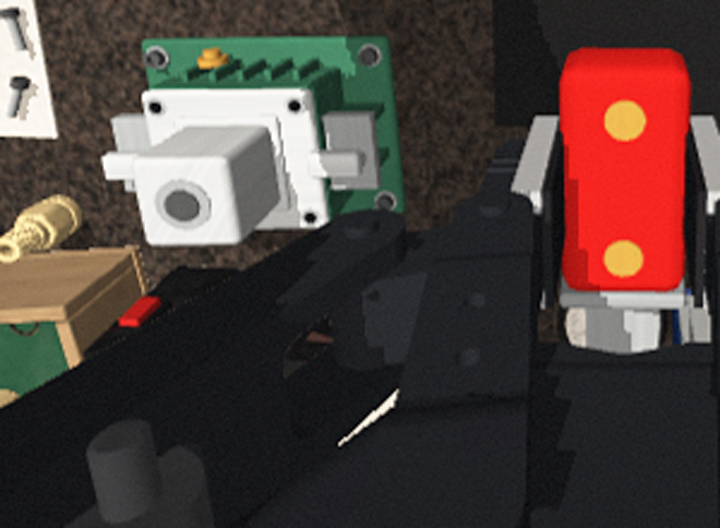

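Call:
jog_arm([
  [-47,-40,0],
  [-47,-80,0],
  [-47,-120,-20],
  [-47,-146,-60],
  [-47,-146,-100],
  [-47,-146,-140],
  [-47,-146,-170],
  [-47,-146,-185],
  [-47,-146,-190],
  [-47,-146,-190],
  [-47,-146,-190],
  [-47,-146,-190],
], turn=[0.5,0.5,0.5,0.5,0.5,0.5,0.5,0.5,0.5,0.5,0.5,0.5])

```text
clock: 7.68
position: [0.4262, 0.0537, 0.0676]
ee_rot: [-0.004, 1.0, 0.001, 0.001]
ft_force: [0.3, 0.1, -2.7]
grip_width: 0.282
```

```bash
cat > crop.py <<'E'
from look import *
def crop(name,c=(.55,-.0,.05),w=60,cam='scene'):
    p=manip.camera(cam);u,v=topx(p,c).astype(int);h=int(w*.75)
    im=p['frame'][max(v-h,0):v+h,max(u-w,0):u+w,::-1]
    cv2.imwrite('pics/'+name,cv2.resize(im,(640,480),interpolation=cv2.INTER_CUBIC));return p
E
python3 - <<'E'
from crop import *
p=crop('s4.png',(.5,.04,.05),60)
for l in('wedge_tip','wedge'):
  for r in manip.pinpoint(p,l)[:2]: print(l,r,toworld(p,r['at'],.063))
o=manip.get_obs();print(o['position'],o['ft_force'],yaw()[:,0])
E
```

```text
wedge_tip {'at': [314.8, 190.3], 'confidence': 0.64} [0.54555873 0.05536261 0.063     ]
[0.42569183 0.05356303 0.06710811] [-0.58401192  0.07685108 -1.92249584] [-0.99996303 -0.00831877 -0.00217602]
```

View pics/s4.png

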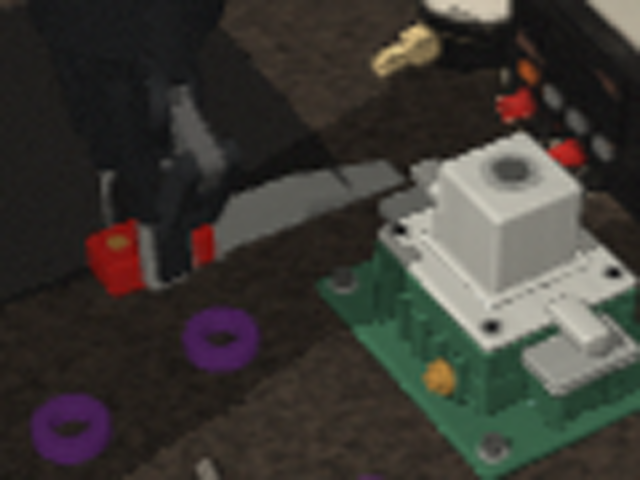

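Call:
jog_arm([
  [8,0,-5],
  [8,0,-10],
  [8,0,-14],
  [8,0,-17],
  [8,0,-19],
  [8,0,-20],
  [8,0,-20.5],
  [8,0,-20.5],
], turn=[0,0,0,0,0,0,0,0])

```text
clock: 8.5
position: [0.4336, 0.0536, 0.0466]
ee_rot: [-0.004, 1.0, 0.001, 0.001]
ft_force: [-0.3, -0.2, -2.9]
grip_width: 0.278
```

Call:
jog_arm([
  [0,0,-0.5],
  [0,0,-1],
  [0,0,-1.5],
  [0,0,-1.5],
], turn=[0,0,0,0])

```text
clock: 8.83
position: [0.4338, 0.0536, 0.0452]
ee_rot: [-0.004, 1.0, 0.001, 0.001]
ft_force: [-0.8, -0.3, -0.1]
grip_width: 0.279
```

Call:
jog_arm([
  [4,0,0],
  [8,0,0],
  [12,0,0],
  [16,0,0],
  [20,0,0],
  [20,0,0],
], turn=[0,0,0,0,0,0])

```text
clock: 9.33
position: [0.4548, 0.0536, 0.0453]
ee_rot: [-0.004, 1.0, 0.001, 0.002]
ft_force: [0.9, 0.6, 0.2]
grip_width: 0.282
```

Call:
jog_arm([
  [3,0,0],
  [6,0,0],
  [9,0,0],
  [12,0,0],
  [12,0,0],
], turn=[0,0,0,0,0])

```text
clock: 9.75
position: [0.4674, 0.0536, 0.0454]
ee_rot: [-0.004, 1.0, 0.001, 0.002]
ft_force: [0.3, -0.5, -0.3]
grip_width: 0.283
```

Run:
```python
from crop import *
p=crop('s5.png',(.54,.02,.05),50)
for l in('wedge_tip','cover_left','cover_right'):
  for r in manip.pinpoint(p,l)[:1]: print(l,r,toworld(p,r['at'],.046))
o=manip.get_obs();print(o['position'],o['ft_force'],o['torque'],yaw()[:,0])
```

```text
wedge_tip {'at': [325.8, 190.8], 'confidence': 0.8} [0.57873019 0.05740865 0.046     ]
cover_left {'at': [321.6, 194.3], 'confidence': 0.71} [0.56272751 0.0514078  0.046     ]
cover_right {'at': [348.8, 224.5], 'confidence': 0.77} [ 0.55899234 -0.06776895  0.046     ]
[0.46717106 0.05363764 0.04543602] [ 0.40138225 -0.64882007 -0.92768393] [ 0.03844091 -0.16720828  0.03015973] [-0.99995847 -0.00814887 -0.00408024]
```

View pics/s5.png

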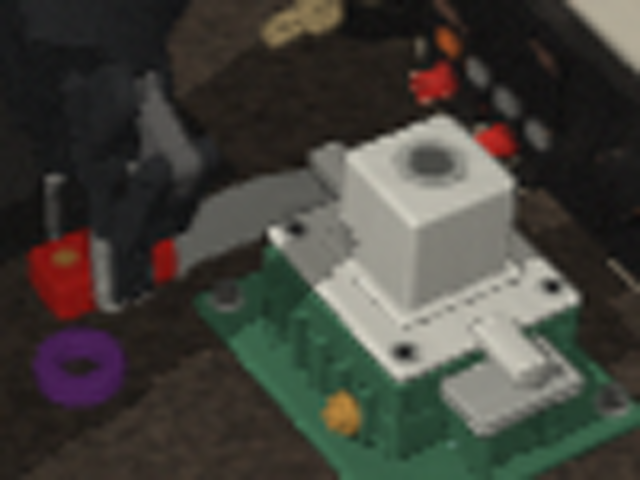

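Call:
jog_arm([
  [2,0,0],
  [4,0,0],
  [5,0,0],
], turn=[0,0,0])

```text
clock: 10.2
position: [0.472, 0.0537, 0.0453]
ee_rot: [-0.004, 1.0, 0.001, 0.002]
ft_force: [-3.3, 1.2, 1.7]
grip_width: 0.285
```

Run:
```python
from crop import *
o=manip.get_obs();print(o['position'],o['ft_force'],o['torque'],o['tau'])
def det(p):
  for l in('cover_left','cover_right','ledge_left','ledge_right','wedge','wedge_tip','cover'):
    for r in manip.pinpoint(p,l)[:1]: print(l,np.round(r['at'],1),round(r['confidence'],2),toworld(p,r['at'],.046)[:2])
p=manip.camera('wrist');det(p);save(p,'w6.png')
cv2.imwrite('pics/w6c.png',cv2.resize(p['frame'][150:400,170:490,::-1],(768,600),interpolation=cv2.INTER_CUBIC))
```

```text
[0.47198114 0.05368582 0.04534707] [-3.27635167  1.22954314  1.69040393] [0.02757471 0.65144424 0.06293289] [ 2.41178451e-01 -4.26506245e+01  3.24753530e+00 -3.23912430e+01
  1.89362741e-01 -1.09673828e+00 -1.30688574e-02]
wedge [320.  243.4] 0.66 [0.4712239  0.05465219]
```

View pics/w6c.png

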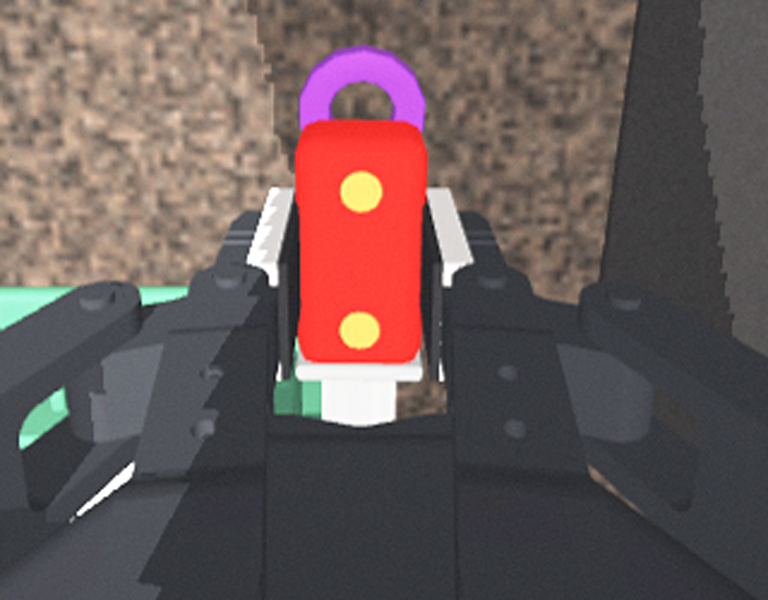

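Call:
jog_arm([
  [2,0,0],
  [4,0,0],
  [6,0,0],
  [7,0,0],
  [7,0,0],
], turn=[0,0,0,0,0])

```text
clock: 11.02
position: [0.4795, 0.0536, 0.0454]
ee_rot: [-0.004, 1.0, 0.001, 0.002]
ft_force: [-3.4, 0.2, 1.3]
grip_width: 0.282
```

```bash
cat > lift.py <<'E'
from crop import *
o=manip.get_obs();print(o['clock'],o['position'],o['ft_force'].round(1) if hasattr(o['ft_force'],'round') else o['ft_force'],np.round(o['torque'],2))
ref=cv2.imread('pics/b.png')
p=manip.camera('scene');cur=p['frame'][:,:,::-1]
# vertical shift of local patches: bell top corners / lugs, by phase correlation
T=manip.camera('top') if 0 else None
def patch(X,w):
    u,v=topx(p,X).astype(int); return u,v
for n,X in(('bell_left',(.567,.015,.098)),('bell_right',(.567,-.025,.098)),('lug_right',(.567,-.060,.058)),('ledge_r',(.55,-.068,.042)),('bellfrontedge',(.544,-.027,.075)),('flange_fl',(.53,.03,.053)),('flange_fr',(.53,-.045,.053))):
    u,v=patch(X,0);h=7
    t=ref[v-h:v+h+1,u-h:u+h+1]; s=cur[v-h-6:v+h+7,u-h-6:u+h+7]
    f=4;t=cv2.resize(t,None,fx=f,fy=f,interpolation=cv2.INTER_CUBIC);s=cv2.resize(s,None,fx=f,fy=f,interpolation=cv2.INTER_CUBIC)
    r=cv2.matchTemplate(s,t,cv2.TM_CCOEFF_NORMED);_,mx,_,l=cv2.minMaxLoc(r)
    pxmm=(topx(p,X)-topx(p,np.add(X,(0,0,.01))))[1]/10
    print(n,'dpx',(l[0]/f-6,l[1]/f-6),round(mx,2),'up mm',round(-(l[1]/f-6)/pxmm,1))
E
python3 lift.py
```

```text
11.0167 [0.47947993 0.05363424 0.04543325] [-3.4  0.2  1.3] [ 0.05  0.65 -0.03]
bell_left dpx (0.5, -0.25) 0.98 up mm 0.7
bell_right dpx (1.0, 0.0) 0.98 up mm -0.0
lug_right dpx (0.0, 0.25) 0.97 up mm -0.8
ledge_r dpx (0.0, 0.0) 0.99 up mm -0.0
bellfrontedge dpx (0.5, 0.0) 0.96 up mm -0.0
flange_fl dpx (6.0, 6.0) 0.73 up mm -18.6
flange_fr dpx (0.25, 0.0) 0.99 up mm -0.0
```

Call:
jog_arm([
  [-30,0,0],
  [-60,0,0],
  [-88,0,5],
  [-88,-35,15],
  [-88,-75,15],
  [-88,-115,15],
  [-88,-115,15],
  [-50,-115,15],
  [-45,-115,15],
  [-45,-115,8],
  [-45,-115,3],
  [-45,-115,1],
], turn=[0,0,0,0,0,0,0,0,0,0,0,0])

```text
clock: 12.07
position: [0.4333, -0.0614, 0.0453]
ee_rot: [-0.004, 1.0, 0.001, 0.001]
ft_force: [-0.4, -0.4, -0.5]
grip_width: 0.281
```

Call:
jog_arm([
  [0,0,0],
  [0,0,-0.5],
  [0,0,-1],
  [0,0,-1],
], turn=[0,0,0,0])

```text
clock: 12.4
position: [0.4334, -0.0613, 0.0446]
ee_rot: [-0.004, 1.0, 0.001, 0.002]
ft_force: [-0.3, 0.5, 0.5]
grip_width: 0.279
```

```bash
python3 lift.py
python3 - <<'E'
from crop import *
p=crop('s7.png',(.54,-.04,.05),50)
for l in('wedge_tip','cover_right','ledge_right'):
  for r in manip.pinpoint(p,l)[:1]: print(l,r,toworld(p,r['at'],.043))
E
```

```text
12.4 [ 0.43336701 -0.0612852   0.04455462] [-0.3  0.5  0.5] [-0.06 -0.08  0.  ]
bell_left dpx (0.0, -0.25) 0.94 up mm 0.7
bell_right dpx (1.25, 0.25) 0.88 up mm -0.7
lug_right dpx (0.5, 0.25) 0.86 up mm -0.8
ledge_r dpx (0.5, 0.25) 0.83 up mm -0.8
bellfrontedge dpx (-6.0, -6.0) 0.48 up mm 17.8
flange_fl dpx (2.75, 1.25) 0.87 up mm -3.9
flange_fr dpx (0.5, 0.0) 0.89 up mm -0.0
wedge_tip {'at': [343.9, 222.1], 'confidence': 0.88} [ 0.55591222 -0.0534343   0.043     ]
cover_right {'at': [350.1, 226.5], 'confidence': 0.88} [ 0.55975313 -0.07205643  0.043     ]
ledge_right {'at': [346.6, 221.9], 'confidence': 0.93} [ 0.56151203 -0.05604069  0.043     ]
```

View pics/s7.png

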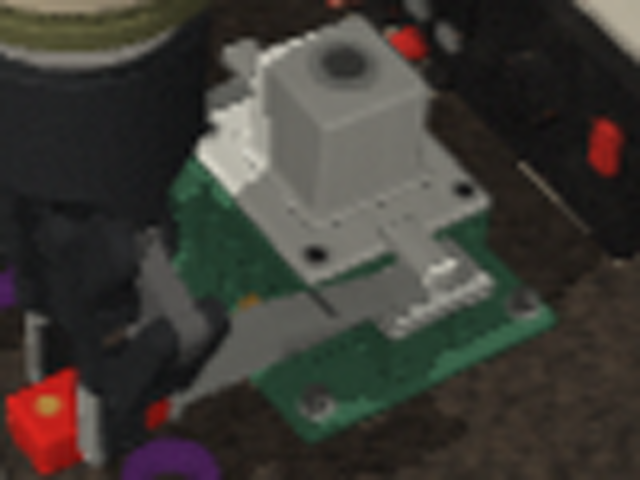

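Call:
jog_arm([
  [5,0,0.4],
  [10,0,0.4],
  [15,0,0.4],
  [20,0,0.4],
  [25,0,0.4],
  [30,0,0.4],
  [36,0,0.4],
], turn=[0,0,0,0,0,0,0])

```text
clock: 13.23
position: [0.4696, -0.0614, 0.0448]
ee_rot: [-0.004, 1.0, 0.001, 0.001]
ft_force: [-3.3, -0.3, 3.6]
grip_width: 0.283
```

Call:
jog_arm([
  [2,0,0],
  [4,0,0],
  [6,0,0],
  [8,0,0],
  [10,0,0],
], turn=[0,0,0,0,0])

```text
clock: 13.65
position: [0.4794, -0.0614, 0.0448]
ee_rot: [-0.004, 1.0, 0.001, 0.001]
ft_force: [-5.2, -0.2, 6.3]
grip_width: 0.282
```

```bash
python3 lift.py
python3 - <<'E'
from crop import *
p=crop('s8.png',(.54,-.04,.05),50)
for l in('wedge_tip','cover_right','ledge_right'):
  for r in manip.pinpoint(p,l)[:1]: print(l,r,toworld(p,r['at'],.043))
E
```

```text
13.65 [ 0.47940265 -0.06141683  0.0447661 ] [-5.2 -0.2  6.3] [-0.    0.83  0.02]
bell_left dpx (6.0, 6.0) 0.3 up mm -17.4
bell_right dpx (1.25, -1.25) 0.8 up mm 3.6
lug_right dpx (0.75, -1.75) 0.91 up mm 5.3
ledge_r dpx (1.5, 0.25) 0.67 up mm -0.8
bellfrontedge dpx (6.0, -4.0) -0.08 up mm 11.9
flange_fl dpx (-6.0, -6.0) 0.31 up mm 18.6
flange_fr dpx (2.5, -1.5) 0.68 up mm 4.6
wedge_tip {'at': [361.3, 217.0], 'confidence': 0.76} [ 0.59969834 -0.0602358   0.043     ]
cover_right {'at': [348.3, 223.0], 'confidence': 0.73} [ 0.56275468 -0.06090774  0.043     ]
ledge_right {'at': [347.1, 220.5], 'confidence': 0.96} [ 0.56510167 -0.05290976  0.043     ]
```

View pics/s8.png

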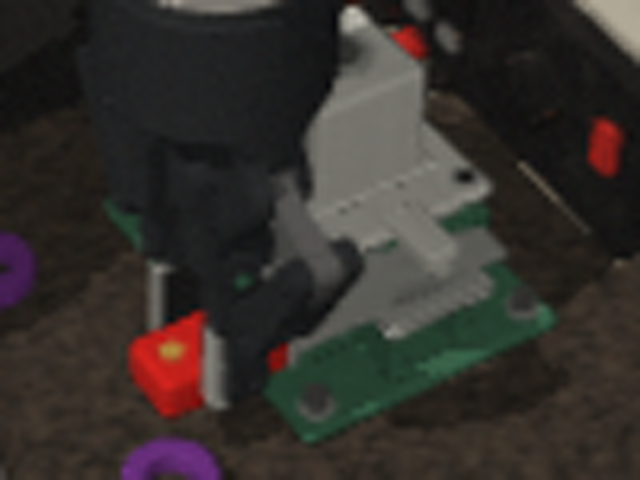

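Call:
jog_arm([
  [-30,0,0],
  [-60,0,0],
  [-88,0,5],
  [-88,35,15],
  [-88,75,15],
  [-88,115,15],
  [-88,115,15],
  [-50,115,15],
  [-45,115,15],
  [-45,115,8],
  [-45,115,3],
  [-45,115,0.5],
], turn=[0,0,0,0,0,0,0,0,0,0,0,0])

```text
clock: 14.9
position: [0.4335, 0.0532, 0.0442]
ee_rot: [-0.004, 1.0, 0.0, 0.001]
ft_force: [-1.5, -0.2, 2.6]
grip_width: 0.283
```

Call:
jog_arm([
  [6,0,0],
  [12,0,0],
  [18,0,0],
  [24,0,0],
  [30,0,0],
  [36,0,0],
  [41,0,0],
  [45,0,0],
  [49,0,0],
  [52,0,0],
  [55,0,0],
], turn=[0,0,0,0,0,0,0,0,0,0,0])

```text
clock: 15.82
position: [0.4884, 0.0533, 0.0444]
ee_rot: [-0.004, 1.0, 0.001, -0.0]
ft_force: [-7.9, 0.2, 12.5]
grip_width: 0.279
```

```bash
python3 lift.py
python3 - <<'E'
from crop import *
p=crop('s9.png',(.55,-.01,.05),50)
for l in('wedge_tip','cover_left','ledge_left'):
  for r in manip.pinpoint(p,l)[:1]: print(l,r,toworld(p,r['at'],.043))
E
```

```text
15.8167 [0.48843156 0.05332307 0.04442212] [-7.9  0.2 12.5] [ 0.01  0.94 -0.04]
bell_left dpx (0.75, -2.0) 0.96 up mm 5.8
bell_right dpx (1.0, -1.75) 0.96 up mm 5.0
lug_right dpx (0.75, -1.5) 0.92 up mm 4.6
ledge_r dpx (0.0, -0.25) 0.9 up mm 0.8
bellfrontedge dpx (1.0, -1.75) 0.97 up mm 5.2
flange_fl dpx (0.5, -2.5) 0.74 up mm 7.7
flange_fr dpx (0.5, -1.75) 0.98 up mm 5.4
wedge_tip {'at': [337.7, 206.2], 'confidence': 0.67} [ 0.57404505 -0.00183238  0.043     ]
cover_left {'at': [322.3, 190.8], 'confidence': 0.96} [0.57334627 0.06483037 0.043     ]
ledge_left {'at': [323.7, 198.1], 'confidence': 0.97} [0.56143993 0.03976436 0.043     ]
```

View pics/s9.png

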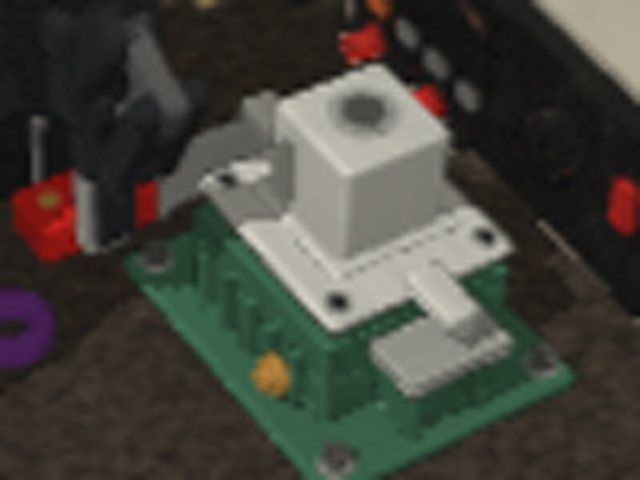

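Call:
jog_arm([
  [-30,0,1],
  [-60,0,1],
  [-97,0,5],
  [-97,-35,15],
  [-97,-75,15],
  [-97,-115,15],
  [-97,-115,15],
  [-60,-115,15],
  [-54,-115,15],
  [-54,-115,8],
  [-54,-115,3],
  [-54,-115,1],
], turn=[0,0,0,0,0,0,0,0,0,0,0,0])

```text
clock: 17.07
position: [0.434, -0.0616, 0.0444]
ee_rot: [-0.004, 1.0, 0.0, -0.0]
ft_force: [-0.9, 1.0, 2.5]
grip_width: 0.279
```

Call:
jog_arm([
  [6,0,0],
  [12,0,0],
  [18,0,0],
  [24,0,0],
  [30,0,0],
  [36,0,0],
  [42,0,0],
  [48,0,0],
  [53,0,0],
  [58,0,0],
  [61,0,0],
  [62,0,0],
], turn=[0,0,0,0,0,0,0,0,0,0,0,0])

```text
clock: 18.07
position: [0.4963, -0.0618, 0.0448]
ee_rot: [-0.004, 1.0, 0.001, -0.001]
ft_force: [-7.8, -0.2, 11.6]
grip_width: 0.279
```

```bash
python3 lift.py
```

```text
18.0667 [ 0.49628867 -0.06177812  0.04476592] [-7.8 -0.2 11.6] [ 0.08  1.01 -0.03]
bell_left dpx (6.0, 1.75) 0.07 up mm -5.1
bell_right dpx (4.0, 0.0) 0.53 up mm -0.0
lug_right dpx (1.75, -3.25) 0.72 up mm 9.9
ledge_r dpx (2.25, 0.25) 0.69 up mm -0.8
bellfrontedge dpx (-5.5, -6.0) 0.22 up mm 17.8
flange_fl dpx (-6.0, -6.0) 0.37 up mm 18.6
flange_fr dpx (4.75, -0.75) 0.5 up mm 2.3
```

Call:
jog_arm([
  [-30,0,1],
  [-60,0,1],
  [-105,0,5],
  [-105,35,15],
  [-105,75,15],
  [-105,115,15],
  [-105,115,15],
  [-68,115,15],
  [-62,115,15],
  [-62,115,8],
  [-62,115,3],
  [-62,115,1],
], turn=[0,0,0,0,0,0,0,0,0,0,0,0])

```text
clock: 19.12
position: [0.4331, 0.0528, 0.0445]
ee_rot: [-0.004, 1.0, 0.0, -0.002]
ft_force: [-0.9, -0.8, 2.6]
grip_width: 0.28
```

Call:
jog_arm([
  [6,0,0],
  [12,0,0],
  [18,0,0],
  [24,0,0],
  [30,0,0],
  [36,0,0],
  [42,0,0],
  [48,0,0],
  [53,0,0],
  [58,0,0],
  [61,0,0],
  [63,0,0],
], turn=[0,0,0,0,0,0,0,0,0,0,0,0])

```text
clock: 20.12
position: [0.4964, 0.0529, 0.0449]
ee_rot: [-0.004, 1.0, 0.0, -0.002]
ft_force: [-7.3, 0.0, 13.1]
grip_width: 0.277
```

```bash
python3 lift.py
```

```text
20.1167 [0.49644887 0.05289803 0.0449363 ] [-7.3  0.  13.1] [ 0.04  0.82 -0.01]
bell_left dpx (0.5, -3.0) 0.94 up mm 8.7
bell_right dpx (1.0, -2.75) 0.92 up mm 7.9
lug_right dpx (1.0, -2.75) 0.89 up mm 8.4
ledge_r dpx (0.0, 0.0) 0.85 up mm -0.0
bellfrontedge dpx (0.75, -2.75) 0.95 up mm 8.2
flange_fl dpx (0.25, -3.0) 0.81 up mm 9.3
flange_fr dpx (0.5, -2.75) 0.97 up mm 8.4
```

Call:
jog_arm([
  [-30,0,1],
  [-60,0,1],
  [-95,0,5],
  [-95,0,40],
  [-95,30,70],
  [-92,70,70],
  [-92,110,70],
  [-92,150,70],
  [-92,190,70],
  [-92,230,70],
  [-92,252,60],
  [-92,252,40],
], turn=[0,0,0,0,0,0,0,0,0,0,0,0])

```text
clock: 21.17
position: [0.4045, 0.3117, 0.086]
ee_rot: [-0.007, 1.0, 0.003, -0.001]
ft_force: [-0.8, -0.2, -3.5]
grip_width: 0.279
```

```bash
python3 lift.py
python3 - <<'E'
from look import *
p=look('scene',[('cover',.055),('cover_left',.055),('cover_right',.055)])
t=manip.camera('top'); save(t,'t10.png')
im=t['frame']
# mat: dark region bounds
for l in('mat','cover'):
  for r in manip.outline_of(t,l)[:1]:
    e=r['extent']; print(l,r['confidence'],e,[toworld(t,(e[i],e[j]),.003)[:2].round(3) for i,j in((0,1),(2,1),(0,3),(2,3))])
for r in manip.pinpoint(t,'cover')[:1]: print(toworld(t,r['at'],.055))
E
```

```text
21.1667 [0.40449594 0.3117101  0.08595597] [-0.8 -0.2 -3.5] [ 0.    0.11 -0.01]
bell_left dpx (0.25, -3.0) 0.94 up mm 8.7
bell_right dpx (0.75, -3.0) 0.91 up mm 8.6
lug_right dpx (0.75, -2.75) 0.89 up mm 8.4
ledge_r dpx (0.0, 0.0) 0.86 up mm -0.0
bellfrontedge dpx (0.5, -3.0) 0.98 up mm 8.9
flange_fl dpx (0.25, -2.75) 0.87 up mm 8.5
flange_fr dpx (0.5, -2.75) 0.97 up mm 8.4
scene cover 0.63 [338.2 204.1] [ 0.5711 -0.0071]
scene cover 0.17 [407.6 270.3] [ 0.578  -0.2376]
scene cover_left 0.69 [322.1 191.3] [0.5639 0.0514]
scene cover_right 0.62 [351.3 220.5] [ 0.5652 -0.0674]
mat 0.97 [163.4, 199.8, 258.9, 288.6] [array([0.572, 0.345]), array([0.565, 0.119]), array([0.364, 0.344]), array([0.358, 0.122])]
cover 0.8 [280.9, 177.9, 341.0, 210.7] [array([0.616, 0.066]), array([ 0.612, -0.076]), array([0.538, 0.068]), array([ 0.534, -0.074])]
[ 0.56639153 -0.00403987  0.055     ]
```

Call:
jog_arm([
  [0,-6,-20],
  [0,-6,-40],
  [0,-6,-55],
  [0,-6,-65],
  [0,-6,-72],
  [0,-6,-76],
  [0,-6,-78],
  [0,-6,-79],
  [0,-6,-79],
], turn=[0,0,0,0,0,0,0,0,0])

```text
clock: 22.37
position: [0.4057, 0.299, 0.0074]
ee_rot: [-0.003, 1.0, 0.001, -0.001]
ft_force: [0.1, 0.2, -2.3]
grip_width: 0.282
```

Call:
jog_arm([
  [0,0,-0.5],
  [0,0,-0.5],
  [0,0,-0.5],
  [0,0,1],
  [0,0,1],
], turn=[0,0,0,0,0], grip=48)

```text
clock: 22.78
position: [0.406, 0.2992, 0.0088]
ee_rot: [-0.003, 1.0, 0.001, -0.001]
ft_force: [-0.2, 0.5, 0.2]
grip_width: 0.561
```

Call:
jog_arm([
  [0,0,20],
  [0,0,60],
  [0,0,100],
  [0,0,140],
  [30,-40,180],
  [60,-80,200],
  [60,-120,200],
  [60,-160,200],
  [60,-200,200],
  [60,-240,200],
  [60,-270,200],
  [60,-270,200],
], turn=[0,0,0,0,0,0,0,0,0,0,0,0], grip=85)

```text
clock: 23.78
position: [0.4658, 0.0222, 0.2094]
ee_rot: [0.001, 1.0, 0.001, -0.0]
ft_force: [0.6, 0.5, 0.5]
grip_width: 0.997
```

Run:
```python
from look import *
p=look('wrist',[('cover',.055),('cover_left',.055),('cover_right',.055),('wedge',.003),('wedge_tip',.003)],'w11.png')
print(manip.get_obs()['position'],yaw()[:,1])
```

```text
wrist cover 0.59 [292.7 270.3] [ 0.5672 -0.0068]
wrist cover 0.53 [301.5 251. ] [0.5437 0.0034]
wrist cover_left 0.73 [346.3 269.5] [0.5663 0.0529]
wrist cover_right 0.78 [243.8 271.4] [ 0.5684 -0.0614]
wrist cover_right 0.44 [ 67.4 117.3] [ 0.4018 -0.2212]
wrist wedge 0.91 [561.8 121. ] [0.4068 0.3016]
wrist wedge 0.64 [541.9 216.8] [0.5229 0.3011]
wrist wedge_tip 0.91 [538.5 217.3] [0.5236 0.2969]
wrist wedge_tip 0.33 [144.6 285. ] [ 0.6173 -0.2092]
[0.46596736 0.03068219 0.20881749] [-0.0083979   0.9999607   0.00284054]
```

View pics/w11.png

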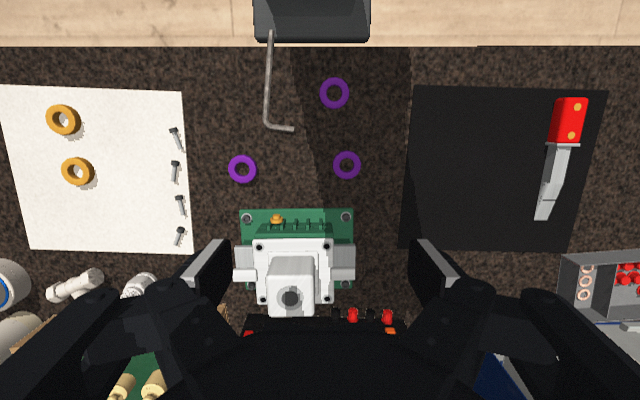

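Call:
jog_arm([
  [35,-12,0],
  [70,-24,0],
  [101,-35,0],
  [101,-35,-30],
  [101,-35,-60],
  [101,-35,-85],
  [101,-35,-105],
  [101,-35,-120],
  [101,-35,-130],
  [101,-35,-135],
  [101,-35,-136],
  [101,-35,-136],
], turn=[0.3,0.3,0.3,0.3,0.3,0.3,0.3,0.3,0.3,0.3,0.3,0.3])

```text
clock: 25.08
position: [0.5673, -0.0038, 0.0732]
ee_rot: [-0.007, 1.0, 0.001, -0.0]
ft_force: [-1.1, 0.5, 0.5]
grip_width: 0.995
```

Call:
jog_arm([
  [0,0,0],
  [0,0,0],
  [0,0,0],
  [0,0,0],
  [0,0,0],
  [0,0,0],
  [0,0,0],
], turn=[0,0,0,0,0,0,0], grip=38, grip_force=60)

```text
clock: 25.67
position: [0.5681, -0.0054, 0.0744]
ee_rot: [-0.006, 1.0, 0.001, 0.001]
ft_force: [-0.2, -4.8, 5.4]
grip_width: 0.527
```

Call:
jog_arm([
  [0,0,5],
  [0,0,10],
  [0,0,20],
  [0,0,35],
  [0,0,55],
  [0,0,80],
  [0,0,105],
  [0,0,120],
  [0,0,120],
], turn=[0,0,0,0,0,0,0,0,0])

```text
clock: 26.42
position: [0.5698, -0.0052, 0.1986]
ee_rot: [-0.007, 1.0, 0.002, 0.003]
ft_force: [0.0, -0.6, -2.8]
grip_width: 0.53
```

Call:
jog_arm([
  [-20,30,0],
  [-40,60,0],
  [-60,90,0],
  [-80,120,0],
  [-95,150,0],
  [-105,180,0],
  [-113,200,-15],
  [-113,200,-40],
  [-113,200,-70],
  [-113,200,-95],
  [-113,200,-110],
  [-113,200,-110],
], turn=[0,0,0,0,0,0,0,0,0,0,0,0])

```text
clock: 27.42
position: [0.454, 0.1935, 0.0847]
ee_rot: [-0.007, 1.0, -0.0, 0.0]
ft_force: [-0.8, -0.2, -3.1]
grip_width: 0.531
```

Run:
```python
from look import *
p=look('scene',[('cover',.06),('wedge',.003),('wedge_tip',.003)],'s12.png')
o=manip.get_obs();print(o['position'],o['ft_force'],yaw()[:,1])
cv2.imwrite('pics/s12c.png',cv2.resize(p['frame'][60:300,150:450,::-1],(720,576)))
```

```text
scene cover 0.6 [254.2 170. ] [0.4573 0.2064]
scene wedge 0.5 [221.6 176. ] [0.3972 0.2996]
scene wedge_tip 0.16 [261.7 187.5] [0.4695 0.1988]
[0.45740556 0.19511976 0.08973597] [ 0.94617475  0.01835372 -3.26453149] [-0.01313304  0.99990629  0.00386422]
```

View pics/s12c.png

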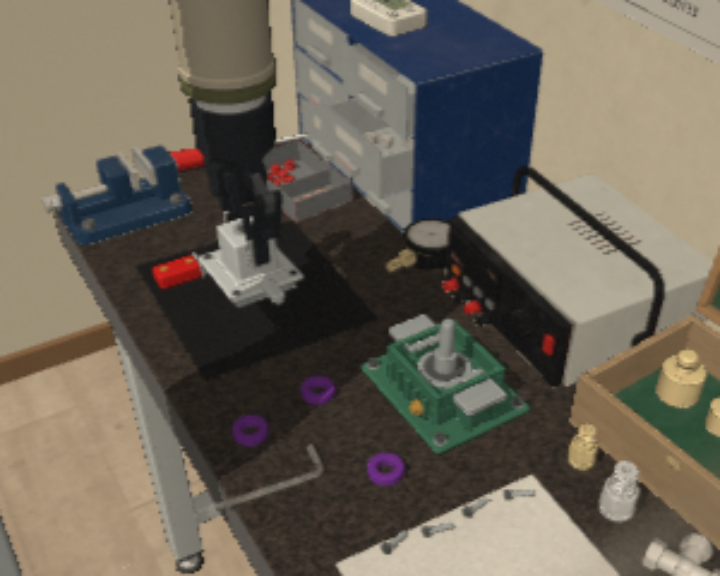

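Call:
jog_arm([
  [0,0,-15],
  [0,0,-28],
  [0,0,-38],
  [0,0,-44],
  [0,0,-48],
  [0,0,-51],
  [0,0,-53],
  [0,0,-54],
  [0,0,-54],
], turn=[0,0,0,0,0,0,0,0,0])

```text
clock: 28.37
position: [0.4575, 0.1952, 0.0359]
ee_rot: [-0.007, 1.0, 0.002, 0.004]
ft_force: [0.4, 0.2, -3.1]
grip_width: 0.525
```

Call:
jog_arm([
  [0,0,-0.5],
  [0,0,-1],
  [0,0,-1],
], turn=[0,0,0])

```text
clock: 28.62
position: [0.4578, 0.1953, 0.0352]
ee_rot: [-0.007, 1.0, 0.002, 0.005]
ft_force: [0.2, -1.1, -0.2]
grip_width: 0.527
```

Call:
jog_arm([
  [0,0,-1],
  [0,0,-1],
  [0,0,-1],
  [0,0,0],
  [0,0,0],
  [0,0,1],
], turn=[0,0,0,0,0,0], grip=70)

```text
clock: 29.12
position: [0.4578, 0.1953, 0.0362]
ee_rot: [-0.007, 1.0, 0.002, 0.005]
ft_force: [-0.3, -0.2, -0.2]
grip_width: 0.822
```

Call:
jog_arm([
  [0,0,10],
  [0,0,30],
  [0,0,60],
  [0,0,90],
  [0,0,130],
  [0,0,170],
  [0,-40,200],
  [0,-80,200],
  [0,-120,200],
  [0,-160,200],
  [-10,-200,200],
  [-10,-240,200],
], turn=[0,0,0,0,0,0,0,0,0,0,0,0], grip=70)

```text
clock: 30.12
position: [0.4464, -0.0467, 0.237]
ee_rot: [-0.006, 1.0, 0.003, 0.005]
ft_force: [1.1, -0.3, -1.0]
grip_width: 0.826
```

Call:
jog_arm([
  [0,-40,0],
  [0,-80,0],
  [-10,-120,0],
  [-20,-160,0],
  [-20,-200,0],
  [-20,-215,0],
  [-20,-215,0],
  [-20,-215,0],
], turn=[0,0,0,0,0,0,0,0])

```text
clock: 30.78
position: [0.426, -0.2624, 0.2375]
ee_rot: [-0.005, 1.0, 0.003, 0.005]
ft_force: [-0.3, 0.4, -0.2]
grip_width: 0.817
```

```bash
cat > rings.py <<'E'
from look import *
def rings(p,lo=(12,110,90),hi=(28,255,255),z=.012):
    hsv=cv2.cvtColor(p['frame'],cv2.COLOR_RGB2HSV);m=cv2.inRange(hsv,lo,hi)
    k,lab,st,ce=cv2.connectedComponentsWithStats(m)
    for i in range(1,k):
        if st[i,4]<60: continue
        c=[st[i,0]+st[i,2]/2-.5,st[i,1]+st[i,3]/2-.5]
        print('blob',st[i],toworld(p,c,z)[:2].round(4))
E
python3 - <<'E'
from rings import *
p=look('wrist',[('spacer_a',.002),('shaft_collar',.051)],'w13.png'); rings(p)
print(manip.get_obs()['position'],yaw()[:,1])
t=look('top',[('cover',.015),('wedge',.003),('wedge_tip',.003),('spacer_a',.002),('shaft_collar',.051)],'t13.png')
E
```

```text
wrist spacer_a 0.95 [315.9 147.3] [ 0.4017 -0.2652]
wrist spacer_a 0.94 [318.8 195.9] [ 0.4657 -0.2609]
wrist spacer_a 0.85 [556.3 128.9] [0.3757 0.0361]
wrist shaft_collar 0.66 [519.7 284.5] [ 0.566  -0.0059]
blob [302 137  26  27 409] [ 0.4039 -0.2669]
blob [305 183  26  25 391] [ 0.4617 -0.2626]
blob [488 235  13  10  98] [ 0.5219 -0.0235]
blob [376 315  20  18 131] [ 0.6567 -0.161 ]
blob [309 318  30  10 119] [ 0.6555 -0.2521]
[ 0.42675396 -0.26042257  0.23720661] [-0.01454471  0.99987441  0.00629386]
top cover 0.76 [224.9 247.9] [0.4542 0.1982]
top cover 0.25 [374.4 170.2] [ 0.6259 -0.1545]
top wedge 0.8 [182.3 267.2] [0.4123 0.3004]
top wedge 0.56 [184.6 217.9] [0.5275 0.2947]
top wedge 0.27 [426.  265.3] [ 0.4012 -0.2665]
top wedge_tip 0.97 [183.5 216.8] [0.5302 0.2973]
top spacer_a 0.7 [344.5 242.9] [ 0.4583 -0.0794]
top spacer_a 0.68 [287.9 245. ] [0.4571 0.053 ]
top spacer_a 0.57 [430.3 236.5] [ 0.4676 -0.2801]
top shaft_collar 0.61 [310.7 196.4] [ 0.5639 -0.0039]
```

View pics/w13.png

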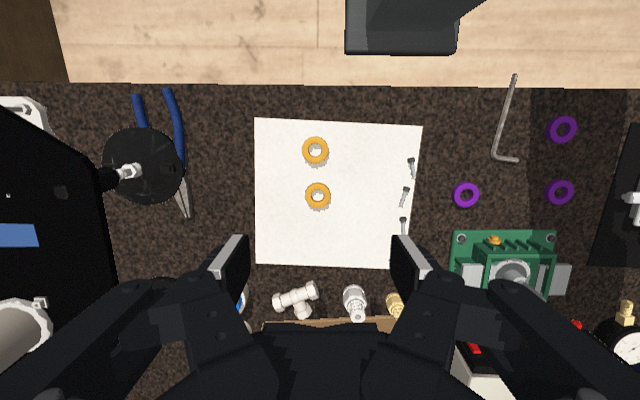

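Call:
jog_arm([
  [-24,-5.5,-40],
  [-24,-5.5,-80],
  [-24,-5.5,-120],
  [-24,-5.5,-155],
  [-24,-5.5,-185],
  [-24,-5.5,-205],
  [-24,-5.5,-218],
  [-24,-5.5,-226],
  [-24,-5.5,-231],
  [-24,-5.5,-234],
  [-24,-5.5,-235],
  [-24,-5.5,-235],
], turn=[0,0,0,0,0,0,0,0,0,0,0,0], grip=60)

```text
clock: 32.23
position: [0.403, -0.2669, 0.0026]
ee_rot: [-0.007, 1.0, 0.003, 0.005]
ft_force: [0.3, 1.2, 0.0]
grip_width: 0.704
```

Call:
jog_arm([
  [0,0,0],
  [0,0,0],
  [0,0,0],
  [0,0,0],
  [0,0,0],
  [0,0,0],
], turn=[0,0,0,0,0,0], grip=28, grip_force=25)

```text
clock: 32.73
position: [0.4036, -0.267, 0.0034]
ee_rot: [-0.007, 1.0, 0.003, 0.006]
ft_force: [-1.6, 1.7, 7.0]
grip_width: 0.37
```

```bash
python3 -c "
from h import *
o=manip.get_obs();print(np.round(o['joint_pos'],2),o['clock'])"
```

```text
[-0.18  0.37  0.78  2.09 -0.38  0.81  2.4 ] 32.7333
```

Call:
jog_arm([
  [0,0,0],
  [0,0,0],
  [0,0,0],
  [0,0,1],
  [0,0,1],
], turn=[0,0,0,0,0], grip=55)

```text
clock: 33.15
position: [0.4036, -0.267, 0.0045]
ee_rot: [-0.007, 1.0, 0.003, 0.006]
ft_force: [-0.0, -0.4, 0.3]
grip_width: 0.641
```

Call:
jog_arm([
  [0,0,0],
  [0,0,0],
  [0,0,0],
  [0,0,0],
], turn=[7,14,21,21])

```text
clock: 33.48
position: [0.4034, -0.2666, 0.0041]
ee_rot: [-0.191, 0.982, 0.004, 0.005]
ft_force: [-0.3, -1.2, -0.8]
grip_width: 0.643
```

```bash
python3 -c "
from h import *
o=manip.get_obs();print(np.round(o['joint_pos'],2),o['position'],yaw()[:,1])"
```

```text
[ 0.14  0.3   0.4   2.07 -0.18  0.8   2.6 ] [ 0.40335127 -0.26656903  0.00414199] [-0.37429075  0.92729321  0.00580782]
```

Call:
jog_arm([
  [0,0,0],
  [0,0,0],
  [0,0,0],
  [0,0,0],
  [0,0,0],
  [0,0,0],
  [0,0,0],
  [0,0,0],
  [0,0,0],
  [0,0,0],
  [0,0,0],
  [0,0,0],
], turn=[-7,-14,-21,-28,-35,-42,-49,-56,-63,-70,-77,-84])

```text
clock: 34.48
position: [0.4033, -0.2666, 0.0042]
ee_rot: [0.518, 0.855, -0.0, 0.006]
ft_force: [-0.5, 0.3, -0.0]
grip_width: 0.642
```

Call:
jog_arm([
  [0,0,0],
  [0,0,-1],
  [0,0,-2],
  [0,0,-2],
  [0,0,-2],
], turn=[-7,-14,-21,-27,-27])

```text
clock: 34.9
position: [0.4033, -0.2665, 0.002]
ee_rot: [0.705, 0.709, -0.002, 0.006]
ft_force: [0.4, 0.1, 0.1]
grip_width: 0.641
```

Call:
jog_arm([
  [0,0,0],
  [0,0,0],
  [0,0,0],
  [0,0,0],
  [0,0,0],
  [0,0,0],
], turn=[0,0,0,0,0,0], grip=28, grip_force=40)

```text
clock: 35.4
position: [0.4033, -0.2665, 0.0023]
ee_rot: [0.704, 0.71, -0.002, 0.006]
ft_force: [-1.1, 1.5, 5.6]
grip_width: 0.367
```

```bash
python3 -c "
from h import *
o=manip.get_obs();print(np.round(o['joint_pos'],2),o['position'],yaw()[:,1])"
```

```text
[-0.21  0.38  0.79  2.09 -0.36  0.8   0.81] [ 0.40333617 -0.26645216  0.00227279] [0.99994789 0.00860034 0.00550017]
```

Call:
jog_arm([
  [0,0,15],
  [0,0,40],
  [0,0,80],
  [0,0,120],
  [0,0,160],
  [0,0,200],
  [20,40,200],
  [40,80,200],
  [60,120,200],
  [80,160,200],
  [100,200,200],
  [120,240,200],
], turn=[0,0,0,0,0,0,0,0,0,0,0,0])

```text
clock: 36.4
position: [0.5156, -0.041, 0.2024]
ee_rot: [0.703, 0.711, -0.001, 0.006]
ft_force: [0.7, -0.8, 0.1]
grip_width: 0.364
```

Call:
jog_arm([
  [15,40,0],
  [30,80,0],
  [43,110,0],
  [43,127,0],
  [43,127,0],
  [43,127,0],
], turn=[0,0,0,0,0,0])

```text
clock: 36.9
position: [0.5584, 0.0867, 0.202]
ee_rot: [0.702, 0.712, -0.002, 0.006]
ft_force: [-0.5, -1.0, -0.2]
grip_width: 0.365
```

Run:
```python
from look import *
p=look('wrist',[('shaft_collar',.051),('spacer_a',.2),('housing',0),('ledge_left',.042),('ledge_right',.042)],'w14.png')
print(manip.get_obs()['position'],yaw()[:,1],np.array(p['pose'])[:3,3])
u,v=topx(p,(.5665,-.005,.09)).astype(int);print(u,v)
cv2.imwrite('pics/w14c.png',np.hstack([cv2.resize(p['frame'][:,:,::-1],(480,300)),cv2.resize(p['frame'][max(v-40,0):v+40,u-42:u+43,::-1],(319,300),interpolation=cv2.INTER_CUBIC)]))
```

```text
wrist shaft_collar 0.64 [326.7 264.4] [ 0.569  -0.0064]
wrist spacer_a 0.76 [320.1 246. ] [0.5595 0.0862]
wrist spacer_a 0.76 [233.2 196.6] [0.5152 0.1128]
wrist spacer_a 0.58 [166.  207.2] [0.4807 0.1068]
wrist ledge_left 0.73 [326.2 209.9] [0.5674 0.0538]
wrist ledge_right 0.62 [322.2 303. ] [ 0.565 -0.062]
[0.55860511 0.08493394 0.20264194] [0.99993725 0.00917386 0.00642934] [0.55763889 0.15407734 0.34320952]
325 282
```

View pics/w14c.png

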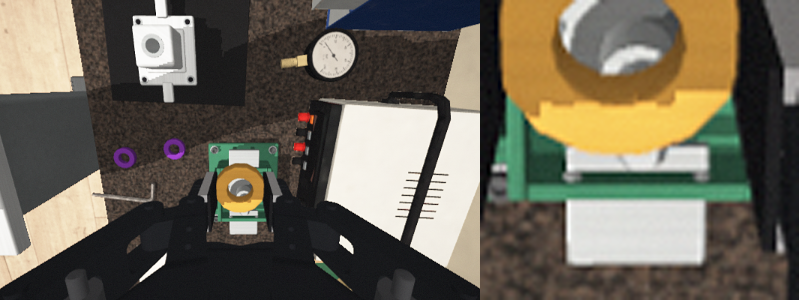

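Call:
jog_arm([
  [8,-30,0],
  [8,-60,0],
  [8,-90,0],
  [8,-90,-30],
  [8,-90,-60],
  [8,-90,-80],
  [8,-90,-92],
  [8,-90,-100],
  [8,-90,-103],
  [8,-90,-103],
  [8,-90,-103],
], turn=[0,0,0,0,0,0,0,0,0,0,0])

```text
clock: 38.12
position: [0.5673, -0.0051, 0.1007]
ee_rot: [0.704, 0.71, -0.0, 0.006]
ft_force: [0.2, 0.7, 0.1]
grip_width: 0.364
```

Run:
```python
from look import *
p=look('wrist',[('shaft_collar',.051),('ledge_left',.042)])
o=manip.get_obs();print(o['position'],o['ft_force'],yaw()[:,2])
save(p,'w15.png')
# bore: circle-ish; shaft top bright within bore
for c,z in(('bore',.11),):
    u=topx(p,np.array(o['position'])+[0,0,.01]); print(u)
u,v=u.astype(int)
cv2.imwrite('pics/w15c.png',cv2.resize(p['frame'][v-50:v+50,u-60:u+60,::-1],(720,600),interpolation=cv2.INTER_CUBIC))
```

```text
wrist shaft_collar 0.82 [319.2 216.4] [ 0.5681 -0.006 ]
wrist ledge_left 0.61 [317.  129.8] [0.5662 0.0516]
[ 0.56723455 -0.00503162  0.1006228 ] [-0.52354578 -0.07004519 -0.49358389] [ 0.00807659 -0.00887211 -0.99992802]
[318.07119076 255.58576005]
```

View pics/w15c.png

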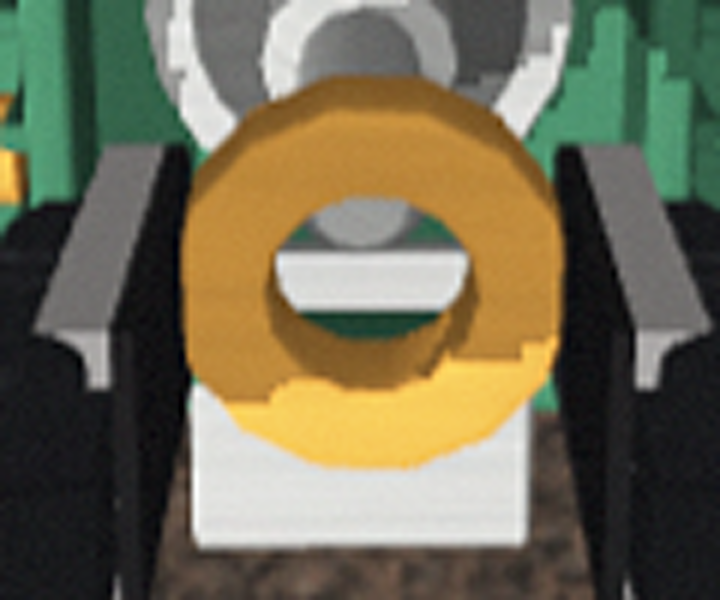

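Run:
```python
from look import *
p=manip.camera('wrist')
c=lambda x,y:(258+(x+.5)/6-.5,205+(y+.5)/6-.5)
print('shaft -y edge',toworld(p,c(362,247),.090),toworld(p,c(362,247),.088))
# ring top outer & bore extents at z=.1108
for n,x,y,z in(('ring -y edge bot',372,468,.1105),('bore top +y',372,198,.1105),('bore -y top',372,388,.1105),('ringL',185,270,.1105),('ringR',562,270,.1105),('boreL',268,290,.1105),('boreR',476,290,.1105)): print(n,toworld(p,c(x,y),z)[:2].round(4))
print(manip.get_obs()['position'])
```

```text
shaft -y edge [ 0.56714571 -0.00936493  0.09      ] [ 0.56715551 -0.01030734  0.088     ]
ring -y edge bot [ 0.568  -0.0199]
bore top +y [0.5678 0.0046]
bore -y top [ 0.568  -0.0124]
ringL [ 0.5527 -0.0018]
ringR [ 0.5833 -0.0016]
boreL [ 0.5594 -0.0036]
boreR [ 0.5764 -0.0035]
[ 0.56714243 -0.0049716   0.10045763]
```

Call:
jog_arm([
  [-0.9,0.3,0],
  [-0.9,0.3,-4],
  [-0.9,0.3,-8],
  [-0.9,0.3,-12],
  [-0.9,0.3,-16],
  [-0.9,0.3,-20],
  [-0.9,0.3,-20],
], turn=[0,0,0,0,0,0,0])

```text
clock: 38.9
position: [0.5656, -0.0047, 0.0794]
ee_rot: [0.704, 0.71, -0.001, 0.005]
ft_force: [-0.8, -0.0, -1.1]
grip_width: 0.366
```

Call:
jog_arm([
  [0,0,-5],
  [0,0,-10],
  [0,0,-15],
  [0,0,-20],
  [0,0,-24],
  [0,0,-26],
  [0,0,-27],
  [0,0,-27],
], turn=[0,0,0,0,0,0,0,0])

```text
clock: 39.57
position: [0.5656, -0.0048, 0.0522]
ee_rot: [0.704, 0.71, -0.001, 0.005]
ft_force: [-0.1, -0.5, 0.2]
grip_width: 0.367
```

Call:
jog_arm([
  [0,0,-0.5],
  [0,0,-0.5],
  [0,0,0],
  [0,0,0],
  [0,0,5],
  [0,0,20],
  [0,0,50],
  [0,0,90],
  [0,0,130],
  [-20,0,165],
  [-40,-20,180],
  [-60,-50,180],
], turn=[0,0,0,0,0,0,0,0,0,0,0,0], grip=55)

```text
clock: 40.57
position: [0.507, -0.0531, 0.2362]
ee_rot: [0.702, 0.712, 0.002, 0.007]
ft_force: [1.2, -1.4, 0.1]
grip_width: 0.641
```

Call:
jog_arm([
  [-10,-30,0],
  [-20,-60,0],
  [-30,-90,0],
  [-40,-120,0],
  [-50,-150,0],
  [-60,-180,0],
  [-65,-206,0],
  [-65,-206,0],
  [-65,-206,0],
  [-65,-206,0],
  [-65,-206,0],
  [-65,-206,0],
], turn=[7,14,21,28,35,42,49,56,63,70,77,84])

```text
clock: 41.57
position: [0.4418, -0.2593, 0.2366]
ee_rot: [0.055, 0.998, 0.006, 0.004]
ft_force: [0.3, 1.4, -0.3]
grip_width: 0.645
```

Run:
```python
from rings import *
p=look('wrist',[('spacer_a',.002)],'w16.png'); rings(p)
p=look('scene',[('spacer_a',.051)],'s16.png'); rings(p,z=.056)
o=manip.get_obs();print(o['position'],yaw()[:,1],np.round(o['joint_pos'],2))
```

```text
wrist spacer_a 0.84 [463.4 161. ] [ 0.4557 -0.0705]
wrist spacer_a 0.81 [555.  85.] [0.3749 0.0387]
wrist spacer_a 0.71 [557.3 149.6] [0.4545 0.0496]
blob [303 171  26  26 396] [ 0.4614 -0.2631]
blob [496 203  13  10 102] [ 0.5213 -0.0235]
blob [522 238  33  28 476] [0.5912 0.0295]
blob [299 305  88  22 422] [ 0.6612 -0.2466]
scene spacer_a 0.79 [363.9 320.5] [ 0.4406 -0.2789]
scene spacer_a 0.48 [281.6 226.7] [ 0.4257 -0.0017]
scene spacer_a 0.46 [311.8 256.6] [ 0.4381 -0.1084]
blob [ 441  129  134  121 2129] [ 0.9616 -0.176 ]
blob [  76  195  122   49 1321] [0.1637 0.1775]
blob [328 200  15  11 102] [ 0.5623 -0.0068]
blob [357 314  17  17 184] [ 0.4382 -0.2843]
[ 0.44189464 -0.25926184  0.23644898] [0.12116705 0.99255631 0.01226874] [-0.38  0.07  0.88  1.79 -0.07  1.31  1.97]
```

Call:
jog_arm([
  [19,-4,-40],
  [19,-4,-80],
  [19,-4,-120],
  [19,-4,-155],
  [19,-4,-185],
  [19,-4,-205],
  [19,-4,-218],
  [19,-4,-226],
  [19,-4,-231],
  [19,-4,-233],
  [19,-4,-234],
  [19,-4,-234],
], turn=[0,0,0,0,0,0,0,0,0,0,0,0], grip=60)

```text
clock: 42.77
position: [0.4615, -0.2634, 0.0033]
ee_rot: [0.061, 0.998, 0.006, 0.005]
ft_force: [1.1, 0.8, 0.1]
grip_width: 0.703
```

Call:
jog_arm([
  [0,0,0],
  [0,0,0],
  [0,0,0],
  [0,0,0],
  [0,0,0],
  [0,0,0],
], turn=[0,0,0,0,0,0], grip=28, grip_force=25)

```text
clock: 43.27
position: [0.4622, -0.2637, 0.0042]
ee_rot: [0.061, 0.998, 0.006, 0.006]
ft_force: [-1.1, 1.0, 7.4]
grip_width: 0.372
```

Call:
jog_arm([
  [0,0,0],
  [0,0,0],
  [0,0,0],
  [0,0,1],
  [0,0,1],
], turn=[0,0,0,0,0], grip=55)

```text
clock: 43.68
position: [0.4622, -0.2636, 0.0053]
ee_rot: [0.061, 0.998, 0.006, 0.006]
ft_force: [0.1, -0.4, 0.2]
grip_width: 0.65
```

Call:
jog_arm([
  [0,0,0],
  [0,0,0],
  [0,0,0],
  [0,0,0],
  [0,0,0],
  [0,0,0],
  [0,0,0],
  [0,0,0],
  [0,0,0],
  [0,0,-1],
  [0,0,-1],
  [0,0,-1],
], turn=[-7,-14,-21,-28,-35,-42,-49,-56,-63,-70,-77,-83])

```text
clock: 44.68
position: [0.4622, -0.2635, 0.0042]
ee_rot: [0.709, 0.705, 0.0, 0.008]
ft_force: [0.2, 0.1, 0.5]
grip_width: 0.642
```

Call:
jog_arm([
  [0,0,0],
  [0,0,0],
  [0,0,0],
  [0,0,0],
  [0,0,0],
  [0,0,0],
], turn=[0,0,0,0,0,0], grip=28, grip_force=40)

```text
clock: 45.18
position: [0.4622, -0.2635, 0.0044]
ee_rot: [0.709, 0.705, 0.001, 0.008]
ft_force: [-0.7, 1.2, 3.1]
grip_width: 0.363
```

Call:
jog_arm([
  [0,0,15],
  [0,0,40],
  [0,0,80],
  [0,0,120],
  [0,0,150],
  [15,38,150],
  [30,76,150],
  [45,114,150],
  [60,152,150],
  [75,190,150],
  [90,228,150],
  [103.5,258.5,150],
], turn=[0,0,0,0,0,0,0,0,0,0,0,0])

```text
clock: 46.18
position: [0.5664, -0.0013, 0.154]
ee_rot: [0.707, 0.707, 0.001, 0.008]
ft_force: [1.7, -0.4, 0.0]
grip_width: 0.366
```

Call:
jog_arm([
  [0,0,0],
  [0,0,0],
  [0,0,-10],
  [0,0,-20],
  [0,0,-30],
  [0,0,-37],
  [0,0,-40],
  [0,0,-40],
], turn=[0,0,0,0,0,0,0,0])

```text
clock: 46.85
position: [0.5657, -0.0019, 0.1131]
ee_rot: [0.708, 0.706, 0.0, 0.007]
ft_force: [-0.3, -0.3, 0.0]
grip_width: 0.364
```

Run:
```python
from look import *
o=manip.get_obs();print(o['position'],yaw()[:,1],yaw()[:,2])
```

```text
[ 0.56574393 -0.00189914  0.11310872] [ 0.9999352  -0.00222133  0.01116562] [ 0.01114291 -0.00998805 -0.99988803]
```

Call:
jog_arm([
  [0,-2.9,0],
  [0,-2.9,-8],
  [0,-2.9,-13],
  [0,-2.9,-17],
  [0,-2.9,-21],
  [0,-2.9,-25],
  [0,-2.9,-29],
  [0,-2.9,-33],
  [0,-2.9,-33],
], turn=[0,0,0,0,0,0,0,0,0])

```text
clock: 47.6
position: [0.5655, -0.0047, 0.0793]
ee_rot: [0.708, 0.706, 0.0, 0.007]
ft_force: [0.5, -0.1, -0.7]
grip_width: 0.362
```

Call:
jog_arm([
  [0,0,-4],
  [0,0,-8],
  [0,0,-12],
  [0,0,-14],
  [0,0,-15],
  [0,0,-15],
], turn=[0,0,0,0,0,0])

```text
clock: 48.1
position: [0.5654, -0.0048, 0.0641]
ee_rot: [0.708, 0.706, -0.0, 0.007]
ft_force: [-0.6, -0.3, -0.7]
grip_width: 0.364
```

Call:
jog_arm([
  [0,0,-0.5],
  [0,0,-0.5],
  [0,0,0],
  [0,0,0],
  [0,0,5],
  [0,0,20],
  [0,0,50],
  [0,0,90],
  [0,0,130],
  [-20,0,165],
  [-40,-10,180],
  [-60,-30,180],
], turn=[0,0,0,0,0,0,0,0,0,0,0,0], grip=55)

```text
clock: 49.1
position: [0.5095, -0.0324, 0.2479]
ee_rot: [0.708, 0.706, 0.001, 0.009]
ft_force: [-0.4, -0.9, 1.2]
grip_width: 0.643
```

Call:
jog_arm([
  [-30,-20,0],
  [-60,-40,0],
  [-90,-60,0],
  [-100,-90,0],
  [-100,-120,0],
  [-100,-120,0],
], turn=[0,0,0,0,0,0])

```text
clock: 49.6
position: [0.4075, -0.1585, 0.2482]
ee_rot: [0.711, 0.704, 0.003, 0.008]
ft_force: [0.5, -0.5, 0.2]
grip_width: 0.642
```

Run:
```python
from rings import *
p=look('scene',[('cover',.015),('wedge',.003),('wedge_tip',.003),('spacer_a',.051),('test_gauge',0),('adapter_brass',0),('adapter_steel',0)]); rings(p,z=.056)
u,v=topx(p,(.5655,-.005,.06)).astype(int)
A=cv2.resize(p['frame'][v-45:v+45,u-50:u+50,::-1],(400,360),interpolation=cv2.INTER_CUBIC)
t=look('top',[('cover',.015),('wedge',.003),('wedge_tip',.003),('test_gauge',0),('adapter_brass',0),('adapter_steel',0)]); rings(t,z=.06)
B=cv2.resize(t['frame'][150:310,160:450,::-1],(400,220),interpolation=cv2.INTER_CUBIC)
C=cv2.resize(p['frame'][100:360,190:430,::-1],(390,422),interpolation=cv2.INTER_CUBIC)
out=np.zeros((590,800,3),np.uint8);out[:360,:400]=A;out[365:585,:400]=B;out[:422,405:795]=C
cv2.imwrite('pics/final.png',out)
o=manip.get_obs();print(o['position'],o['clock'])
```

```text
scene cover 0.85 [258.4 184.8] [0.4614 0.1994]
scene wedge 0.75 [224.2 175.6] [0.404  0.2977]
scene wedge 0.52 [359.  315.7] [ 0.4605 -0.2449]
scene wedge_tip 0.75 [262.9 163.1] [0.5205 0.2974]
scene spacer_a 0.7 [280.  224.4] [0.4261 0.0065]
scene spacer_a 0.66 [310.5 257.1] [ 0.4352 -0.1082]
scene spacer_a 0.57 [336.5 208.3] [ 0.5622 -0.0136]
scene test_gauge 0.51 [321.5 169. ] [0.6522 0.1914]
scene test_gauge 0.32 [408.5 274.7] [ 0.6097 -0.2194]
scene adapter_brass 0.5 [390.5 252.4] [ 0.6175 -0.1517]
scene adapter_brass 0.43 [360.4 314.5] [ 0.4657 -0.2429]
scene adapter_steel 0.77 [408.2 274.5] [ 0.6095 -0.2187]
blob [ 441  129  134  121 2134] [ 0.9616 -0.176 ]
blob [  84  194  114   47 1223] [0.1726 0.1796]
blob [328 197  15  14 144] [ 0.5652 -0.0025]
top cover 0.9 [225.3 245.7] [0.4592 0.1972]
top wedge 0.55 [182.3 270.9] [0.4038 0.3004]
top wedge_tip 0.75 [182.4 218.2] [0.527  0.2999]
top test_gauge 0.61 [228.  157.4] [0.6698 0.1914]
top adapter_brass 0.61 [375.7 170.8] [ 0.627  -0.1594]
top adapter_steel 0.67 [397.5 175.2] [ 0.6149 -0.2105]
top adapter_steel 0.62 [203.1 248.5] [0.4545 0.2522]
blob [ 348   30  125   58 2092] [ 0.8757 -0.2412]
blob [446  80  14  66 220] [ 0.7455 -0.3315]
blob [   6  146   64  254 2370] [0.4102 0.6073]
blob [304 188  16  15 146] [ 0.5659 -0.0059]
blob [ 49 199  24  13 108] [0.5596 0.5594]
blob [ 67 225  11   7  64] [0.507  0.5323]
blob [585 242  33  40 799] [ 0.4003 -0.6379]
[ 0.40954455 -0.1523536   0.24786107] 50.35
```

Run:
```python
from rings import *
p=manip.camera('scene');t=manip.camera('wrist')
a=np.linspace(0,6.28,60)
for z0,z1 in((.051,.061),(.051,.071),(.054,.074)):
    P=np.array([topx(p,(.5655+.017*np.cos(b),-.005+.017*np.sin(b),z)) for b in a for z in(z0,z1)])
    print(z0,z1,P.min(0).round(1),P.max(0).round(1))
print('card'); rings(t)
```

```text
0.051 0.061 [328.3 197.7] [343.2 210.6]
0.051 0.071 [328.3 194.4] [343.4 210.6]
0.054 0.074 [328.4 193.4] [343.5 209.7]
card
blob [452   8  41  42 913] [0.5894 0.0083]
blob [407  55   8  14  87] [ 0.5211 -0.0268]
blob [ 519  121  121  193 4523] [ 0.7692 -0.2236]
blob [ 497  126   55   81 1674] [ 0.6798 -0.1524]
blob [491 203  37  39 392] [ 0.6735 -0.2302]
blob [489 235  37  61 818] [ 0.6819 -0.296 ]
```

```bash
python3 -c "
from h import *
print(manip.hand_in())"
```

```text
the job is handed in; nothing more can be done
None
```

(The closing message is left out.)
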